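Put the book-tape rolls back on their spindle stands

ROBOT

A 6-joint arm with a two-finger parallel gripper is mounted at the origin on the work surface. World frame = base frame: x ahead of the robot, y to its left, z up, the work surface at z = 0. Lengths are in mm, angles in rad, forces in N, time in s.
With the tool pointing down it reaches from about 400 to 825 mm from the base axis. Payload 7 kg.
Tool frame: the origin (TCP) lies at the very end of the fingers, on their centre line; the grasp point (between the pads) lies 19 mm behind it; z points along the fingers, y is the direction in which the jaws open and shut (so a half turn about z gives the same grasp; the last joint's range is limited). The gripper opens to 88 mm and grips with 3 to 60 N. Pads are 19 mm wide; open, the fingers measure 130 mm over their backs; the gripper's body (78 mm by 193 mm) begins 47 mm behind the grasp point.
Start: joints at [1.422, 0.359, 0.012, 0, -1.224, -0.288], TCP at [285.559, 611.597, 226.561] pointing down, gripper open.
Joint ranges: [-3.07, 3.07], [-1.43, 2.12], [-1.02, 1.25], [-3.03, 1.67], [-3.05, -0], [-3.03, 3.03]. Speed limits (rad/s): [2.39, 2.39, 3.01, 3.14, 3.14, 3.14].

INTERFACE

Orientations are given as a unit quaternion [x, y, z, w].
In Python, from plant import bot gives the robot as it stands. Calls block until the motion is done:
- bot.move_ptp(position, orientation): joint-space move of the TCP to a pose.
- bot.line_to(position, velocity=150, ori=None): straight line of the TCP; ori=None keeps the orientation; velocity is the mean speed in mm/s.
- bot.move_joints(angles): joint-space move.
- bot.move_gripper(opening, force=None): finger opening in mm; force is the grip in N (None keeps the last); returns when the fingers have stopped.
- bot.pause(seconds).
- bot.solve_ik(position, orientation): joint angles nearest the present ones, or None.
- bot.read_state(): the state.
- bot.camera(name): name is "side" or "top"; returns the picture (480x640x3 uint8, red, green, blue); there is no depth.
- bot.get_calibration(name): a dict with "fx", "fy", "cx", "cy" (pixels), "distortion" ([k1, k2, p1, p2, k3] as OpenCV has them; the pictures are not rectified), "view" (4x4, takes a point from world to camera coordinates). Camera axes: x right, y up, looking along -z (the intrinsics and any distortion apply to the point x, -y, -z); pixel columns grow to the right and rows downward; lengths in mm; the calibration is good to about 2 mm. A picture is of the moment at which its call begins. get_calibration takes no time and is no camera call.
A pose or a line that the arm cannot do raises bot.Unreachable and nothing moves.
- bot.close_job(): hands the job in, once; it reports no verdict.
The state is a dict: "t": time; "joint_pos": joint angles; "qvel": joint speeds; "tau": joint torques, N m; "tcp_pos": TCP position; "eef_rot": TCP orientation; "contact_force": force on the tool from outside, world axes, zero at the start; "moment": the same for the moment, N m; "width": finger opening in mm.
Only numpy, scipy, OpenCV 4.12 (cv2) and the standard library are available. Lean on these libraries where they do the work, as an engineer would, in place of code of your own. Each camera call takes 0.05 s, during which the arm holds its last target.

TASK

Clear up the book-repair desk: put each of the four loose rolls of tape on the spindle stand whose black disc is as wide as the roll, so the smallest roll goes on the smallest stand and so on up to the largest. Each roll must lie flat, right down on its disc with the spindle in its core. Leave the glue jar and the rubber stamp where they are, upright.

Things in the scene. Friction and masses are not known exactly. Their poses are not given: they have to be found in the camera images.
- roll_a: the smallest roll of cream book tape, lying flat: a rigid ring 34 mm in outer diameter and 24 mm high (tape width), with a 26 mm bore through a brown cardboard core. Origin: centre of its underside; z up along its bore.
- roll_b: the second roll of cream book tape, lying flat: a rigid ring 45 mm in outer diameter and 30 mm high (tape width), with a 26 mm bore through a brown cardboard core. Origin: centre of its underside; z up along its bore.
- roll_c: the third roll of cream book tape, lying flat: a rigid ring 57 mm in outer diameter and 38 mm high (tape width), with a 26 mm bore through a brown cardboard core. Origin: centre of its underside; z up along its bore.
- roll_d: the largest roll of cream book tape, lying flat: a rigid ring 69 mm in outer diameter and 48 mm high (tape width), with a 26 mm bore through a brown cardboard core. Origin: centre of its underside; z up along its bore.
- stand_a: the smallest tape stand, for roll_a: a fixed black disc 34 mm in diameter (as wide as that roll) and 6 mm thick, with an upright steel spindle 8 mm in diameter in its middle, tapering at its tip, which is 24 mm above the desk. Origin: centre of the disc's underside, on the desk; z up.
- stand_b: the second tape stand, for roll_b: a fixed black disc 45 mm in diameter (as wide as that roll) and 6 mm thick, with an upright steel spindle 8 mm in diameter in its middle, tapering at its tip, which is 24 mm above the desk. Origin: centre of the disc's underside, on the desk; z up.
- stand_c: the third tape stand, for roll_c: a fixed black disc 57 mm in diameter (as wide as that roll) and 6 mm thick, with an upright steel spindle 8 mm in diameter in its middle, tapering at its tip, which is 24 mm above the desk. Origin: centre of the disc's underside, on the desk; z up.
- stand_d: the largest tape stand, for roll_d: a fixed black disc 69 mm in diameter (as wide as that roll) and 6 mm thick, with an upright steel spindle 8 mm in diameter in its middle, tapering at its tip, which is 24 mm above the desk. Origin: centre of the disc's underside, on the desk; z up.
- glue_jar: bystander: a closed white glue jar with a grey lid, 49 mm in diameter, 54 mm high, loose and upright. Origin: centre of its underside.
- stamp: bystander: a wooden rubber stamp standing loose on its rubber, block 64 x 28 mm, with a round dark handle up to 60 mm high. Origin: centre of its underside; x along the block.
There are look-alikes about, which are no part of the job. What is shaped like the stand_b but purple is not meant.

How it is judged (in metres and radians):
At the end, for the whole second after the job is handed in: Every roll is on the stand of its own diameter: its centre within 11 mm of the spindle's axis sideways, its underside on the disc's top (3 to 9 mm above the desk), tilted by less than 0.1 rad, at rest and released (horizontal distance between roll_a and stand_a below 0.011 m and z of roll_a in the frame of stand_a between 0.003 and 0.009 m and angle between each of roll_a, roll_b, roll_c, roll_d's own z axis and vertical below 0.1 rad and linear speed of each of roll_a, roll_b, roll_c, roll_d below 0.02 m/s and angular speed of each of roll_a, roll_b, roll_c, roll_d below 0.3 rad/s and horizontal distance between roll_b and stand_b below 0.011 m and z of roll_b in the frame of stand_b between 0.003 and 0.009 m and horizontal distance between roll_c and stand_c below 0.011 m and z of roll_c in the frame of stand_c between 0.003 and 0.009 m and horizontal distance between roll_d and stand_d below 0.011 m and z of roll_d in the frame of stand_d between 0.003 and 0.009 m); the robot touches nothing.
It fails at once if the glue jar is shifted by more than 20 mm or tipped over (distance of glue_jar from where it was at the start of the episode above 0.02 m or angle between glue_jar's own z axis and vertical above 0.35 rad).
It fails at once if the rubber stamp is shifted by more than 20 mm or tipped over (distance of stamp from where it was at the start of the episode above 0.02 m or angle between stamp's own z axis and vertical above 0.35 rad).
It also fails if it takes over 90 s, if anything falls off the work surface, if the arm or the gripper's body presses on something with over 40 N, if the wrist force passes 120 N, or if a joint passes its speed limit or range.

## Working session

There is one attempt and no reset: what is moved stays moved. The work goes in short steps, each a Python script; the robot and the scene stay as the last script left them, time stands still between calls to the robot, and variables do not carry over. Pictures are saved under pics/ and viewed, and the job is handed in when it is done.

```bash
ls; mkdir -p pics
python3 - <<'E'
from plant import bot
import cv2
for n in("top","side"):
    im=bot.camera(n); cv2.imwrite(f"pics/{n}0.png",im[:,:,::-1])
    c=bot.get_calibration(n); print(n,c)
s=bot.read_state(); print(s)
E
```

```text
pics
top {'fx': 592.2895700385004, 'fy': 592.2895700385004, 'cx': 319.77661534010065, 'cy': 242.85691867997105, 'distortion': array([0.04986438, 0.        , 0.        , 0.        , 0.        ]), 'view': array([[-1.13866477e-02, -9.99908182e-01,  7.34649033e-03,
        -5.49265688e+00],
       [ 9.89766027e-01, -1.02254087e-02,  1.42332896e-01,
        -5.42860758e+02],
       [-1.42244707e-01,  8.89200110e-03,  9.89791582e-01,
        -1.23776133e+03],
       [ 0.00000000e+00,  0.00000000e+00,  0.00000000e+00,
         1.00000000e+00]])}
side {'fx': 624.9925062576042, 'fy': 624.9925062576042, 'cx': 317.5120003328845, 'cy': 226.48950201536005, 'distortion': array([-0.09593274,  0.        ,  0.        ,  0.        ,  0.        ]), 'view': array([[ 6.76194379e-01, -7.36442355e-01, -2.03425672e-02,
        -3.58366208e+02],
       [ 4.74390078e-01,  4.14122426e-01,  7.76824736e-01,
        -2.68269417e+02],
       [-5.63662324e-01, -5.34934832e-01,  6.29388203e-01,
        -1.29666182e+03],
       [ 0.00000000e+00,  0.00000000e+00,  0.00000000e+00,
         1.00000000e+00]])}
{'t': 0.1, 'joint_pos': array([ 1.42208989e+00,  3.59286442e-01,  1.11679786e-02, -2.75850057e-04,
       -1.22411270e+00, -2.88110485e-01]), 'qvel': array([ 0.00138019, -0.00118445,  0.00172388,  0.00140916,  0.00044727,
       -0.00317659]), 'tau': array([-1.16752599e-03, -5.84161878e+01,  2.93751490e+01,  7.01549828e+00,
        1.02198886e-02, -4.99964870e-05]), 'tcp_pos': array([285.40912087, 611.21715959, 225.74852996]), 'eef_rot': array([ 9.76233099e-01, -2.16721953e-01, -7.94056847e-05,  7.24706453e-04]), 'contact_force': array([-0.95038727,  0.05052996, -0.10784854]), 'moment': array([ 0.03783722, -0.04102509, -0.02714018]), 'width': 87.39014377950761}
```

View pics/top0.png

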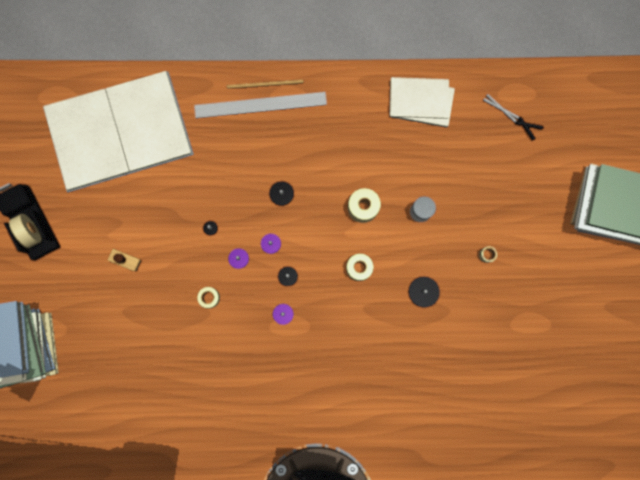

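View pics/side0.png

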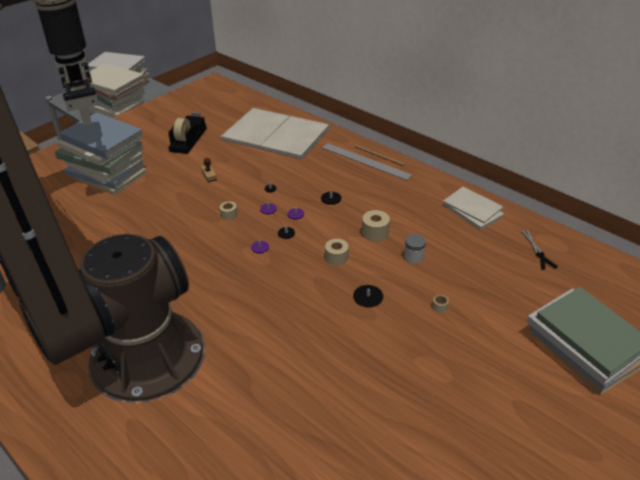

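Candidates in the top view:
- **Rolls:** a (488,254), b (207,297), c (360,267), d (364,204). The roll in the tape dispenser at (25,230) is not one of them.
- **Black stands:** a (210,228), b (288,276), c (281,193), d (424,292).
- **Purple look-alikes to reject:** (238,258), (270,243), (283,314).
- **Bystanders:** jar (422,208), stamp (124,260).

Next I measure them.

```bash
cat > h.py <<'E'
import numpy as np, cv2
H={'a':24,'b':30,'c':38,'d':48}; D={'a':34,'b':45,'c':57,'d':69}
def ray(cal,uv,z):
    K=np.array([[cal['fx'],0,cal['cx']],[0,cal['fy'],cal['cy']],[0,0,1.]])
    n=cv2.undistortPoints(np.array([[uv]],float),K,cal['distortion'])[0,0]
    V=cal['view'];R=V[:3,:3];t=V[:3,3]
    d=R.T@np.array([n[0],-n[1],-1.]);c=-R.T@t
    return (c+d*(z-c[2])/d[2])[:2]
def proj(cal,P):
    K=np.array([[cal['fx'],0,cal['cx']],[0,cal['fy'],cal['cy']],[0,0,1.]])
    V=cal['view'];p=V[:3,:3]@np.array(P,float)+V[:3,3];p=p*[1,-1,-1]
    return cv2.projectPoints(p.reshape(1,1,3),np.zeros(3),np.zeros(3),K,cal['distortion'])[0][0,0]
def masks(im):
    hsv=cv2.cvtColor(im,cv2.COLOR_RGB2HSV).astype(int);h,s,v=hsv[...,0],hsv[...,1],hsv[...,2]
    return {'black':(v<75),'cream':(s<115)&(v>120)&(h>15)&(h<40),'hsv':hsv}
def blobs(m,seed,win=22):
    u,v=map(int,seed);w=np.zeros(m.shape,np.uint8)
    w[v-win:v+win,u-win:u+win]=m[v-win:v+win,u-win:u+win]
    cs,_=cv2.findContours(w,cv2.RETR_EXTERNAL,cv2.CHAIN_APPROX_NONE)
    c=max(cs,key=lambda c:cv2.boundingRect(c)[2]*cv2.boundingRect(c)[3])
    (x,y),r=cv2.minEnclosingCircle(c);b=cv2.boundingRect(c)
    return (b[0]+(b[2]-1)/2,b[1]+(b[3]-1)/2),b,r
E
python3 - <<'E'
from plant import bot
from h import *
cal=bot.get_calibration('top');cs=bot.get_calibration('side')
im=cv2.imread('pics/top0.png')[:,:,::-1].copy();ims=cv2.imread('pics/side0.png')[:,:,::-1].copy()
m=masks(im);ms=masks(ims)
R=dict(a=(488,254),b=(207,297),c=(360,267),d=(364,204));S=dict(a=(210,228),b=(288,276),c=(281,193),d=(424,292))
for k in 'abcd':
    uv,b,r=blobs(m['black'],S[k]);p=ray(cal,uv,5)
    q=proj(cs,[*p,5]); 
    try: uv2,b2,_=blobs(ms['black'],q,20);p2=ray(cs,uv2,5).round(1)
    except Exception as e: b2=p2=None
    print('stand',k,np.round(uv,1),b,p.round(1),'diam mm',b[2]*2.1,'side',q.round(),b2,p2)
for k in 'abcd':
    uv,b,r=blobs(m['cream'],R[k]);p=ray(cal,uv,H[k]/2)
    q=proj(cs,[*p,H[k]/2])
    try: uv2,b2,_=blobs(ms['cream'],q,24);p2=ray(cs,uv2,H[k]/2).round(1)
    except Exception as e: b2=p2=None
    print('roll',k,np.round(uv,1),b,p.round(1),'diam mm',b[2]*2.1,'side',q.round(),b2,p2)
print('jar',ray(cal,(422,208),50),'stamp',ray(cal,(121,259),40),ray(cal,(125,260),20))
for n in [(238,258),(270,243),(283,314)]: print('purple',ray(cal,n,6).round())
def crop(im,x0,y0,x1,y1):return cv2.resize(im[y0:y1,x0:x1],None,fx=4,fy=4,interpolation=cv2.INTER_CUBIC)
cv2.imwrite('pics/c1.png',cv2.resize(crop(im,100,175,300,325),(800,600))[:,:,::-1]);cv2.imwrite('pics/c2.png',crop(im,320,175,510,315)[:,:,::-1])
E
```

```text
stand a [210. 228.] (204, 222, 13, 13) [583.4 231. ] diam mm 27.3 side [270. 188.] (265, 185, 11, 8) [582.  227.8]
stand b [287.5 275.5] (279, 267, 18, 18) [476.  60.] diam mm 37.800000000000004 side [286. 232.] (278, 227, 17, 12) [474.5  57.9]
stand c [281. 193.] (270, 182, 23, 23) [661.2  73.8] diam mm 48.300000000000004 side [330. 197.] (321, 192, 20, 13) [659.4  70.6]
stand d [423.5 291.5] (409, 277, 30, 30) [ 437.9 -237.2] diam mm 63.0 side [367. 295.] (353, 285, 30, 23) [ 435.7 -240.2]
roll a [488.5 254. ] (481, 247, 16, 15) [ 518.1 -381. ] diam mm 33.6 side [440. 304.] (433, 298, 9, 8) [ 518.6 -371.5]
roll b [208. 297.] (197, 287, 23, 21) [430.6 231.2] diam mm 48.300000000000004 side [228. 210.] (220, 202, 17, 10) [441.4 242.9]
roll c [359.5 266.5] (346, 253, 28, 28) [492.7 -97.5] diam mm 58.800000000000004 side [337. 251.] (325, 239, 24, 15) [507.4 -84.2]
roll d [364.  203.5] (348, 188, 33, 32) [ 631.4 -109.9] diam mm 69.3 side [376. 225.] (363, 210, 27, 17) [652.3 -91.9]
jar [ 614.7345375  -232.31495171] stamp [512.27196291 411.98112851] [512.39193476 409.89618807]
purple [516. 169.]
purple [548.  98.]
purple [392.  70.]
```

```bash
sleep 1
```

```text
(no output)
```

View pics/c1.png

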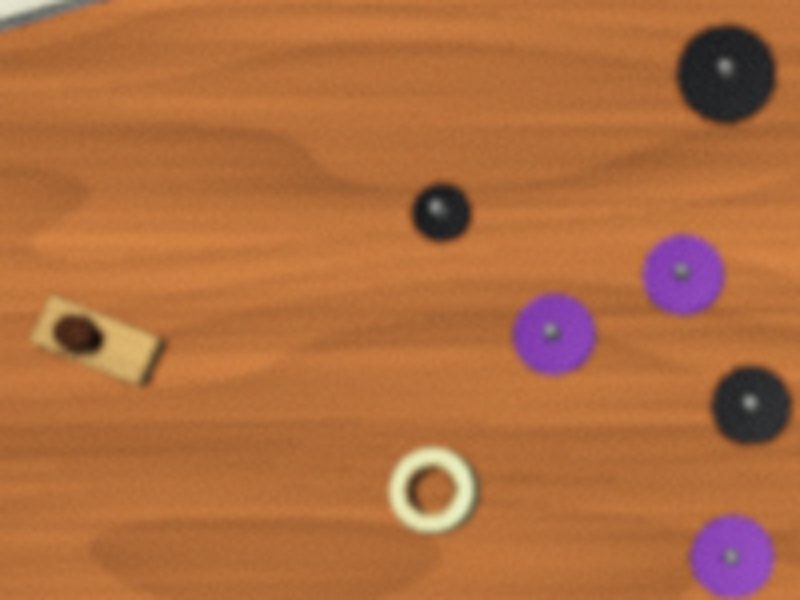

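View pics/c2.png

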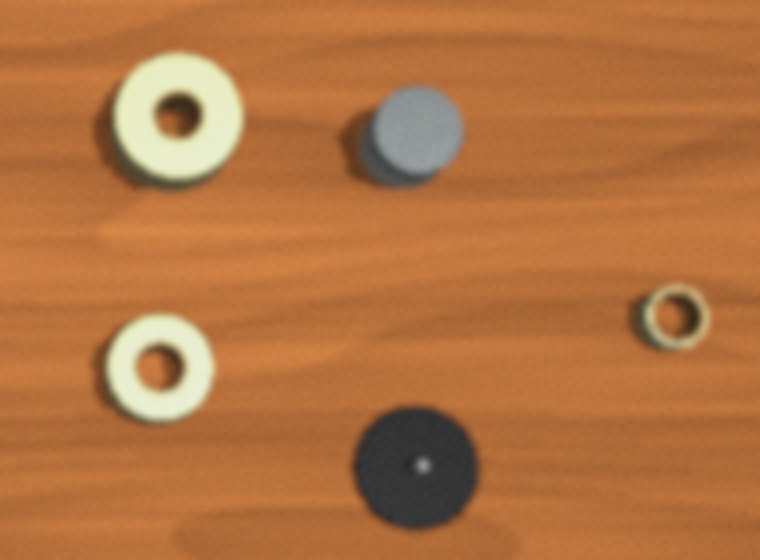

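The crops show the four black stands, distinct from the three purple ones, and the four cream rolls. The cream mask picks out only the lit top faces, so I recompute the rolls at z = height.

Run:
```python
from plant import bot
from h import *
cal=bot.get_calibration('top');cs=bot.get_calibration('side')
T=dict(a=(488.5,254),b=(208,297),c=(359.5,266.5),d=(364,203.5))
B=dict(a=(433,298,9,8),b=(220, 202, 17, 10),c=(325, 239, 24, 15),d=(363, 210, 27, 17))
for k in 'abcd':
    b=B[k];uv=(b[0]+(b[2]-1)/2,b[1]+(b[3]-1)/2)
    print(k,ray(cal,T[k],H[k]).round(1),ray(cs,uv,H[k]).round(1))
ims=cv2.imread('pics/side0.png')
cv2.imwrite('pics/c3.png',cv2.resize(ims[170:320,190:460],(800,444),interpolation=cv2.INTER_CUBIC))
```

```text
a [ 516.7 -377.5] [ 508.1 -377.2]
b [429.7 228.5] [429.4 226.6]
c [490.8 -96. ] [490.9 -98.7]
d [ 626.4 -107.8] [ 627.8 -110.1]
```

View pics/c3.png

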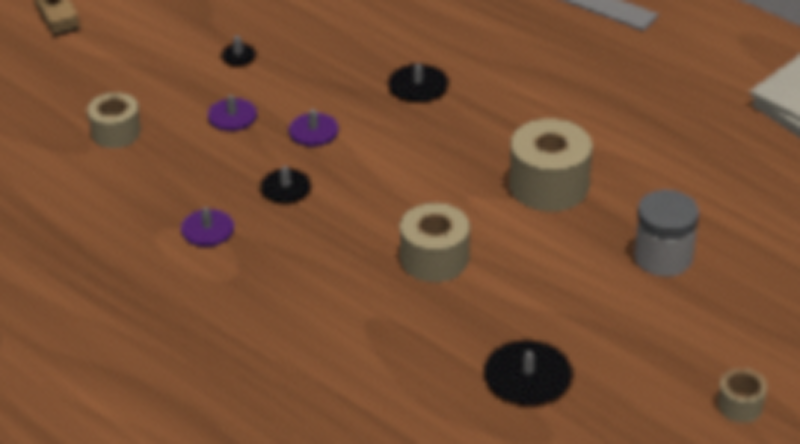

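Positions from both views agree within about 3 mm, so I use the averages. Roll a is the exception: its side mask was only partial, so I use the top view. I start with roll b.

```bash
cat > pp.py <<'E'
from plant import bot
import numpy as np
from h import D
Q=[1,0,0,0]
ROLL=dict(a=(516.5,-378.5),b=(429.6,227.6),c=(490.8,-97.3),d=(627,-109))
STAND=dict(a=(582.7,229.4),b=(475.2,59),c=(660.3,72.2),d=(436.8,-238.7))
ZG=dict(a=3,b=5,c=10,d=15)
def st(tag):
    s=bot.read_state();print(tag,'t',round(s['t'],1),s['tcp_pos'].round(1),'w',round(s['width'],1),'F',s['contact_force'].round(1));return s
def pick(k):
    r=ROLL[k];z=ZG[k]
    bot.move_gripper(min(88,D[k]+26),25)
    bot.move_ptp([*r,150],Q)
    bot.line_to([*r,z+12],200);st('above')
    bot.line_to([*r,z],60)
    bot.move_gripper(0,25);st('grip')
    bot.line_to([*r,150],150);return st('lift')
def place(k):
    s_=STAND[k];z=ZG[k]+6
    bot.move_ptp([*s_,150],Q)
    bot.line_to([*s_,z+30],200);st('hover')
    bot.line_to([*s_,z+1.5],60);st('down')
def release(k):
    s_=STAND[k];z=ZG[k]+6
    bot.move_gripper(min(88,D[k]+18));bot.pause(.2)
    bot.line_to([*s_,150],150);st('up')
E
python3 - <<'E'
from pp import *
for k in 'abcd':
    for p,z in((ROLL[k],ZG[k]),(STAND[k],150)): print(k,bot.solve_ik([*p,z],Q).round(2))
pick('b')
import cv2
place('b')
cv2.imwrite('pics/b1.png',cv2.resize(bot.camera('side')[150:300,180:420,::-1],(800,500)))
E
```

```text
a [-0.33  0.52 -0.31  0.   -0.74  1.9 ]
a [ 0.69  0.34 -0.2   0.   -1.03  0.88]
b [ 0.89  0.32 -0.66  0.   -0.59  0.68]
b [ 0.54  0.1  -0.52  0.   -0.95  1.04]
c [ 0.2   0.33 -0.63  0.   -0.61  1.37]
c [ 0.4   0.39 -0.12  0.   -1.06  1.17]
d [ 0.13  0.5  -0.31  0.   -0.76  1.44]
d [-0.1   0.13 -0.48  0.   -0.96  1.68]
above t 3.0 [430.  228.4  17.5] w 71.2 F [0.8 0.3 0.1]
grip t 3.9 [429.7 227.7   5.1] w 45.2 F [ 0.4 -0.7  1.7]
lift t 5.0 [429.1 227.1 149.1] w 44.8 F [ 0.8 -0.5 -0.6]
hover t 6.5 [475.7  59.8  41.5] w 44.7 F [-0.4  1.5 -0.6]
down t 7.1 [475.1  58.9  12.3] w 44.8 F [ 0.7 -0.1 -1.1]
```

View pics/b1.png

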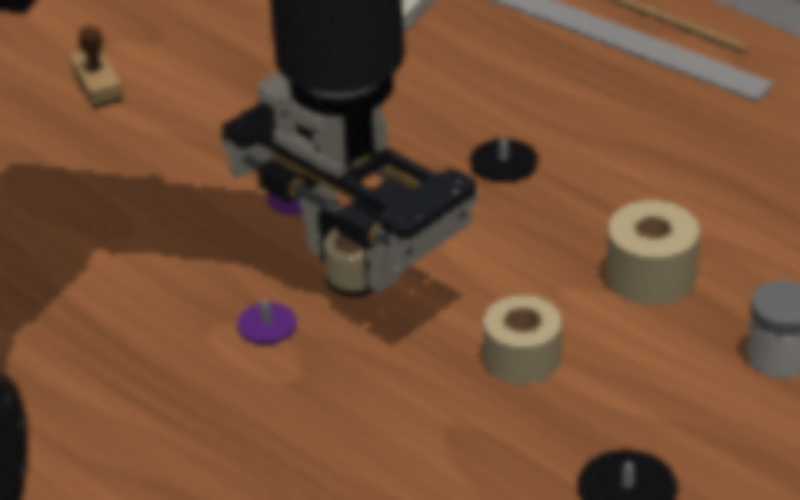

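The picture shows roll b (crop ~(350,260)) held level on its disc, with no contact force, so I release it and check.

Run:
```python
from pp import *
import cv2
release('b')
pick('c');place('c')
cv2.imwrite('pics/c_1.png',cv2.resize(bot.camera('side')[130:300,200:470,::-1],(800,504)))
```

```text
up t 9.0 [474.6  58.8 149.2] w 62.6 F [-0.5 -0.  -0.5]
above t 11.1 [491.5 -96.7  22.7] w 83.4 F [ 0.1  0.5 -0.1]
grip t 11.9 [490.9 -97.3  10.1] w 57.5 F [0.6 0.4 0.9]
lift t 13.0 [490.1 -97.3 149.1] w 57.4 F [-0.6  0.6 -1.1]
hover t 14.7 [661.   71.8  47.3] w 57.4 F [ 0.6  0.4 -0.3]
down t 15.3 [660.1  72.2  17. ] w 57.0 F [ 0.2  0.2 -0.5]
```

View pics/c_1.png

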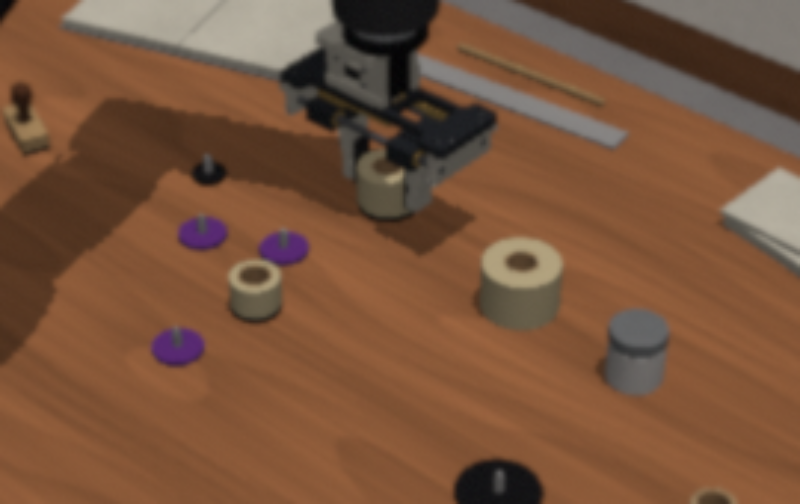

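Roll b (crop ~(255,290)) is seated flat on its disc, and roll c (385,180) is over its own. I carry on with d and then a.

Run:
```python
from pp import *
import cv2
release('c')
pick('d');place('d')
cv2.imwrite('pics/d1.png',cv2.resize(bot.camera('side')[160:360,220:520,::-1],(800,533)))
release('d')
s=pick('a')
cv2.imwrite('pics/a1.png',cv2.resize(bot.camera('side')[160:360,220:520,::-1],(800,533)))
```

```text
up t 17.1 [659.6  72.1 148.9] w 74.6 F [ 0.8 -0.3 -0.3]
above t 19.2 [ 628.  -108.5   27.9] w 87.6 F [-0.4 -0.2  0.2]
grip t 20.0 [ 627.2 -109.1   15.3] w 69.5 F [-0.8  0.2  1.6]
lift t 21.0 [ 626.2 -108.9  148.8] w 69.6 F [-0.3 -0.5 -1.7]
hover t 22.6 [ 437.9 -238.6   51.3] w 69.6 F [ 0.5 -0.2 -2.1]
down t 23.2 [ 436.7 -238.7   22.3] w 69.7 F [-0.2 -0.8 -2. ]
up t 25.0 [ 436.2 -238.5  149.2] w 87.0 F [ 0.3 -0.3  0. ]
above t 27.2 [ 517.4 -378.5   16.4] w 60.1 F [ 0.1 -0.  -0.2]
grip t 28.1 [ 516.6 -378.6    3.1] w 32.4 F [-0.6 -0.5  0.8]
lift t 29.3 [ 515.9 -378.2  148.9] w 32.1 F [ 0.7  0.4 -0.5]
```

View pics/d1.png

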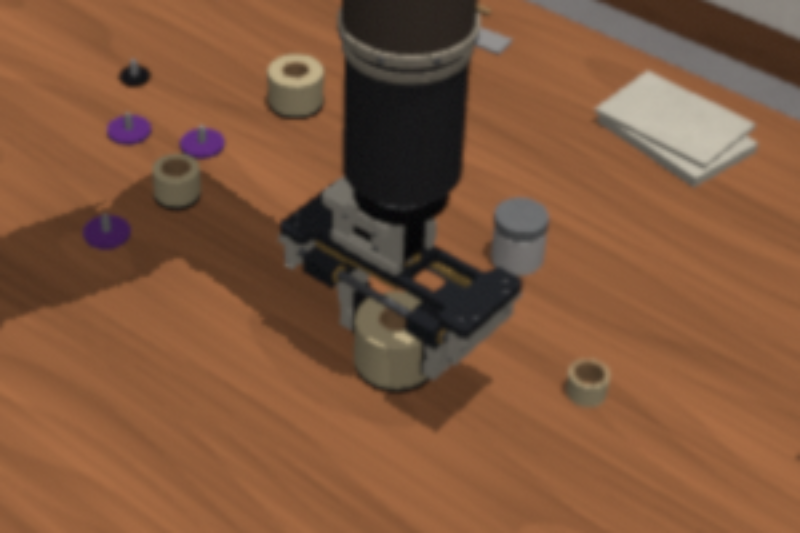

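View pics/a1.png

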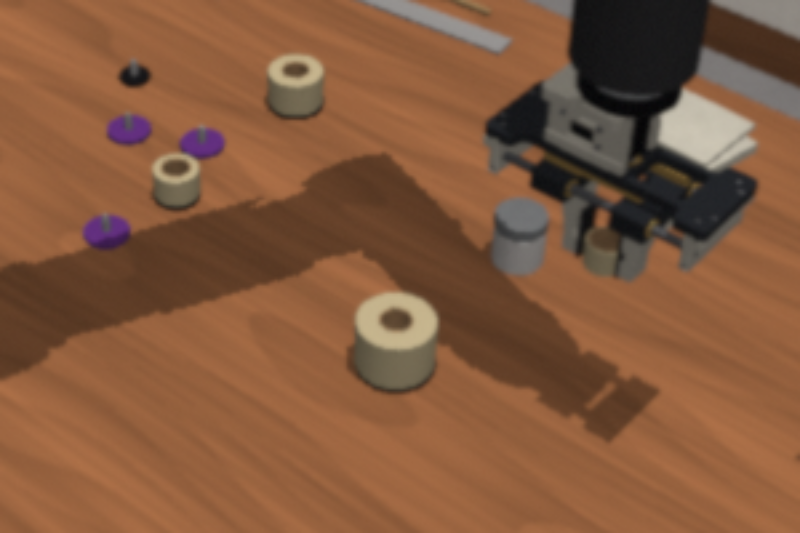

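c and d are seated. Roll a is gripped, but its width reads 32 mm rather than 34, which could mean it is off-centre along the pads. I check the held roll against where it should be.

Run:
```python
from pp import *
from h import *
cs=bot.get_calibration('side')
im=bot.camera('side');st('s')
for off in(-15,-8,0,8):
  q=proj(cs,[516+off,-378.5,170]);print(off,q.round(1))
q=proj(cs,[516,-378.5,170]);x0,y0=int(q[0])-40,int(q[1])-30
c=cv2.resize(im[y0:y0+60,x0:x0+80],(800,600),interpolation=cv2.INTER_CUBIC)
for off,col in((0,(255,0,0)),(-12,(0,255,0))):
  for zz in(170,146):
    P=[proj(cs,[516+off+17*np.cos(t),-378.5+17*np.sin(t),zz]) for t in np.linspace(0,6.28,40)]
    cv2.polylines(c,[((np.array(P)-[x0,y0]+.5)*10).astype(int).reshape(-1,1,2)],True,col,1)
cv2.imwrite('pics/a2.png',c[:,:,::-1])
```

```text
s t 29.4 [ 515.9 -378.2  148.7] w 32.2 F [0.1 0.4 0.9]
-15 [442.9 253.6]
-8 [444.8 251.9]
0 [447.  249.9]
8 [449.1 248. ]
```

View pics/a2.png

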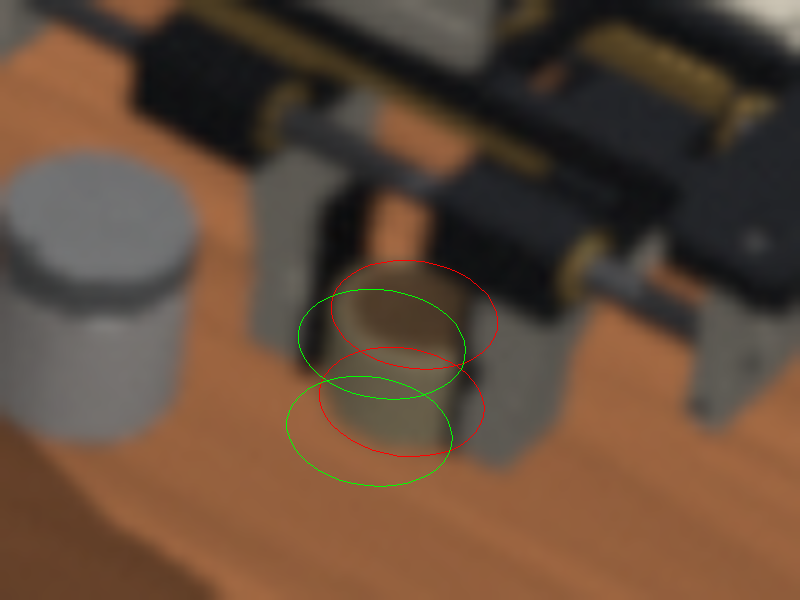

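The held roll matches the zero-offset outline (bottom edge near crop (400,450)) and hangs level, so the placement is safe to make.

Run:
```python
from pp import *
import cv2
place('a')
release('a')
bot.move_ptp([285,611,226],[0.976233,-0.216722,0,0]); st('park')
t=bot.camera('top');s=bot.camera('side')
cv2.imwrite('pics/topf.png',t[:,:,::-1]);cv2.imwrite('pics/sidef.png',s[:,:,::-1])
c1=cv2.resize(t[170:320,100:470],(800,324),interpolation=cv2.INTER_CUBIC)
c2=cv2.resize(s[150:330,180:460],(800,514),interpolation=cv2.INTER_CUBIC)
cv2.imwrite('pics/f1.png',c1[:,:,::-1]);cv2.imwrite('pics/f2.png',c2[:,:,::-1])
from h import *
cal=bot.get_calibration('top');m=masks(t)['cream'];cs=bot.get_calibration('side')
for k in 'abcd':
    S=STAND[k];q=proj(cal,[*S,6+H[k]]);uv,b,r=blobs(m,q);p=ray(cal,uv,6+H[k])
    print(k,b,'top-view roll xy',p.round(1),'d stand',(p-S).round(1))
```

```text
hover t 32.3 [583.5 229.4  39.8] w 32.4 F [-0.2  1.   0.7]
down t 32.9 [582.6 229.3  10.1] w 32.6 F [-0.2  0.2  0.7]
up t 34.8 [582.1 229.  149. ] w 51.7 F [-0.3 -0.5  0.1]
park t 36.5 [285.7 610.4 225.7] w 52.3 F [ 0.7 -0.5 -0.4]
a (202, 219, 16, 16) top-view roll xy [582.4 227.7] d stand [-0.3 -1.7]
b (276, 264, 22, 22) top-view roll xy [475.4  60.7] d stand [0.2 1.7]
c (267, 177, 27, 26) top-view roll xy [660.   73.7] d stand [-0.3  1.5]
d (411, 274, 34, 34) top-view roll xy [ 437.  -236.7] d stand [0.2 2. ]
```

View pics/f1.png

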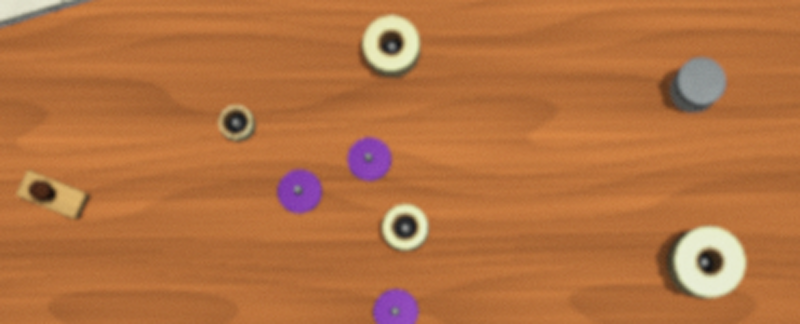

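View pics/f2.png

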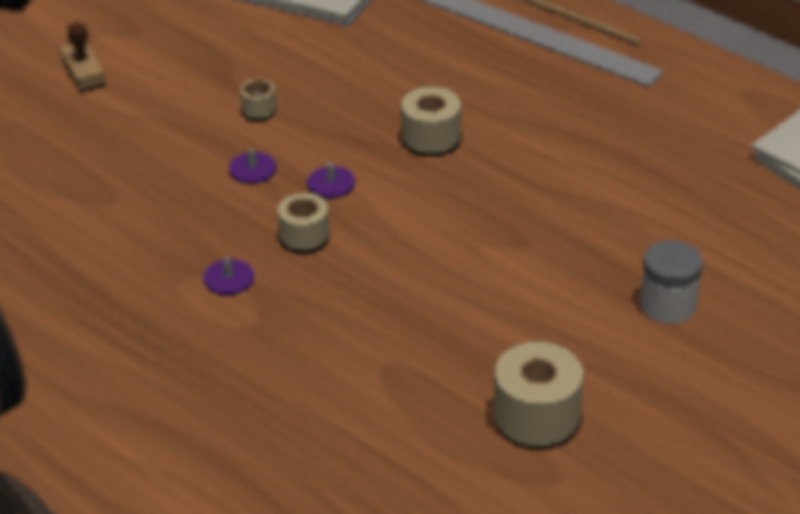

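Both views show every roll flat on its black disc, with the spindle visible in each bore. In the top crop they are at (236,122), (405,227), (391,44) and (709,261). The jar and stamp stand where they were, and the arm is clear, so I hand the job in.

```bash
python3 -c "
from plant import bot
bot.close_job()"
```

```text
the job is handed in; nothing more can be done
```

All four rolls are on the stands of their own width, and I handed the job in at about 37 s; no verdict is reported. I placed them one at a time in the order b, c, d, a and left the purple look-alikes alone.

**Last checks:** The final pictures show every roll flat on its black disc with the spindle in its bore. The measured centres are within about 2 mm of the spindles. The jar and stamp look upright and unmoved by eye; I did not measure them again. The arm was parked clear of everything.

**Disagreements:**
- **Roll a position:** its first side-view position differed from the top view by about 9 mm because the colour mask was only partial, so I used the top view.
- **Roll a grip width:** its grip read 32 mm instead of 34. I compared the held roll with its expected outline and it was centred; the narrow reading stays unexplained.

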